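# Roll the canister trolley under the capping head

### The job

Roll the almost frictionless canister trolley along its rails until the cap of its middle canister is under the capping head, brake it there and leave it standing by itself, hand clear, for about three seconds. Move it only by its sprung yoke: fingers between the two cheeks, push gently on one to go and on the other to brake, and never pinch. It must not hit the stop at the far end or exceed 0.25 m/s; do not touch its tray or canisters, and leave the other things where they are.

Things in the scene. Friction and masses are not known exactly. Their poses are not given: they have to be found in the camera images.
- rail: Fixed plywood base 160 x 800 mm, 12 mm thick, with two aluminium rails and a dark end stop 75 mm high at each end. Origin: centre of the base, on the table; z up, y along the rails. The trolley starts at rest near the +y end and travels towards -y of this frame.
- far_stop (a point): Where the trolley's origin is when the trolley strikes the far (-y) stop: rail frame y = -0.220 m, on the table plane and the rails' centreline. (It meets the near stop at y = +0.220 m.)
- trolley: Rolling trolley, moves along the rail's y only, axes parallel to the rail's. Origin: on the table plane and the rails' centreline, under the middle canister. Mass with load about 3 kg (hidden, 2.1 to 4.3). Very small rolling resistance, about 0.12 N per m/s (it coasts for 20 s and more) plus 0.002 N; rails level.
- tray: Aluminium tray 130 (x) x 300 (y) mm fixed on the trolley, rim 85 mm above the table, with three fixed green canisters 80 x 72 mm, 90 mm apart along y; blue caps 36 mm wide, tops 203 mm above the table. Origin and axes as the trolley's. A guide rod with springs runs along its -x side, lugs out to 98 mm from the centreline. Not to be touched.
- yoke: Grey sprung yoke on the trolley's -x side: two upright cheeks, each 85 (x) x 36 (y) x 64 (z) mm, 130 mm apart between inner faces, open above, below and to -x, joined by a bar whose face is 47 mm to +x of the origin. Origin: mid-gap, 30 mm inside the cheeks' -x ends, 80 mm above the table (cheek tops 112 mm); axes as the rail's. Unloaded: 145 mm to -x of the trolley's origin, same y.
- push_face (a point): Point at origin height on the inner face of the yoke's -y cheek, the one to push for going forward; the braking face is 130 mm to +y of it. The yoke slides along y on the trolley, 40 mm either way, on springs of 60 N/m (yoke 0.06 kg, damping 0.6 N s/m): shifted by d it drives the trolley with 60 x d N. The spring gives the energy back: off a standing finger the trolley bounces.
- stand: Fixed capping stand: aluminium column on the +x side of the rails, arm over the rails, black round capping head 44 mm wide, underside 226 mm above the table. Origin: on the table plane under the head's axis, on the rails' centreline; axes as the rail's. This is the mark: the trolley's origin has to come here. It lies 60 to 130 mm before far_stop.
- tape: Loose roll of tape lying on the table between robot and rails, 96 mm diameter, 48 mm high. Origin: centre of its underside. Leave alone.
- capbox: Loose cardboard box of spare caps between robot and rails, 110 x 150 mm, 50 mm high. Origin: centre of its underside. Leave alone.
- brush: Loose brush lying on the table between robot and rails, 150 mm long, about 30 mm high. Leave alone.
- bottle: Loose amber bottle to the right, on the robot's side of the rails' far end, 64 mm diameter, 150 mm high. Leave alone.
- mug: Loose white mug to the left, on the robot's side of the rails' near end, 80 mm diameter, 90 mm high. Leave alone.

How it is judged:
By the outcome, as a careful person would: the job done as asked, in the order asked, and still so for the second after the job is handed in, with the robot touching nothing.
It also fails if it takes over 51 s, if anything falls off the work surface, if the arm or the gripper's body presses on something with over 40 N, if the wrist force passes 120 N, or if a joint passes its speed limit or range.

### The arm

A 6-joint arm with a two-finger parallel gripper is mounted at the origin on the work surface. World frame = base frame: x ahead of the robot, y to its left, z up, the work surface at z = 0. Lengths are in m, angles in rad, forces in N, time in s.
With the tool pointing down it reaches from about 0.3 to 0.825 m from the base axis. Payload 5.4 kg.
Tool frame: the origin (TCP) lies midway between the tips of the shut fingers; the grasp point (between the pads) lies 19 mm behind it; x points along the fingers, y is the direction in which the jaws open and shut, and the axes are right-handed (so a half turn about x gives the same grasp; the last joint's range is limited). The gripper opens to 92 mm and grips with 3 to 60 N. Pads are 20 mm wide; open, the fingers measure 128 mm over their backs; the gripper's body (75 mm by 189 mm) begins 69 mm behind the grasp point.
Start: joints at [-1.457, 0.158, 1.597, -0, 1.386, -0.21], TCP at [0.183, -0.545, 0.215] pointing down, gripper open.
Joint ranges: [-2.91, 2.91], [-0.94, 2.29], [0.18, 2.7], [-1.29, 4.43], [0.17, 2.64], [-3, 3]. Speed limits (rad/s): [2.57, 2.57, 3.14, 3.14, 3.14, 3.14].

### API

Orientations are given as a unit quaternion [w, x, y, z].
In Python, from workcell import read_state, read_camera, finish_job gives the robot as it stands.
- The arm moves only by the shell command python3 -m pendant 'ROWS' [FORCE]. ROWS is JSON, a list of rows, each an object with "linear": the shift along the world's x, y, z in m, a list of three; "twist": the turn, a rotation vector about the world's x, y, z in degrees, a list of three; "hand": the closure, from 0 (fully open) to 1 (shut). A call has 1 to 12 rows; each row is the pose to reach, as a shift and turn from the pose commanded when the call began; what a row does not reach only later rows make up. A row lasts 1/8 s, in which the tool goes at most 62.5 mm and 10.7 degrees, less where a joint would pass 70% of its speed; a pose out of reach is approached as far as the arm can. A call with a gripper value outside its range is refused whole. The fingers move at their own pace and stop on an object; FORCE is the grip in N (left out, the last holds). Time passes only in rows, so rows that repeat a pose let the fingers close. It gives the time, the measured TCP pose, the force and the opening at its end, in the units of the state.
- read_state(): the state, without advancing time (a new reading comes with each control period).
- read_camera(name): name is "side" or "top"; returns a dict with "color" (384x512x3 uint8, blue, green, red), "fovy" (degrees; the focal length in pixels is half the picture's height over the tangent of half this angle, whatever the lens; pixels are square), "cx", "cy" (the principal point, pixels), "k1" (the pictures are not rectified: a ray, as slopes to the right and down, at radius r is drawn at 1 + k1 r^2 times it, then the intrinsics apply), "camera_from_world" (4x4, takes a point from world to camera coordinates). Camera axes: x right, y up, looking along -z (the intrinsics and any distortion apply to the point x, -y, -z); pixel columns grow to the right and rows downward; lengths in m; the calibration is good to about 2 mm. A picture is of the moment at which its call begins. There is no depth.
- finish_job(): hands the job in, once; it reports no verdict.
The state is a dict: "time": time; "joint_positions": joint angles; "joint_vel": joint speeds; "tau": joint torques, N m; "tcp_pos": TCP position; "orientation": TCP orientation; "contact_force": force on the tool from outside, world axes, zero at the start; "wrist_torque": the same for the moment, N m; "width": finger opening in m.
Only numpy, scipy, OpenCV 4.12 (cv2) and the standard library are available. Lean on these libraries where they do the work, as an engineer would, in place of code of your own. Each camera call takes 0.05 s, during which the arm holds its last target.

## Working session

There is one attempt and no reset: what is moved stays moved. The work goes in short steps, Python scripts to look and compute and a shell command to move; the robot and the scene stay as the last step left them, time stands still between calls to the robot, and variables do not carry over. Pictures are saved under pics/ and viewed, and the job is handed in when it is done.

```bash
mkdir -p pics; ls; python3 - <<'E'
from workcell import read_state, read_camera
import cv2
print(read_state())
for n in("side","top"):
    c=read_camera(n); cv2.imwrite(f"pics/{n}0.png",c["color"]); print(n,c["fovy"],c["cx"],c["cy"],c["k1"],c["camera_from_world"].tolist() if hasattr(c["camera_from_world"],'tolist') else c["camera_from_world"])
E
```

```text
pics
{'time': 0.0, 'joint_positions': array([-1.45706789e+00,  1.59054390e-01,  1.59825179e+00, -2.65836120e-05,
        1.38621542e+00, -2.10124277e-01]), 'joint_vel': array([-0.0006364 ,  0.00052153,  0.00098353,  0.00116727,  0.000116  ,
        0.00162033]), 'tau': array([-1.56842958e-03, -3.85570943e+01, -3.22112525e+01,  6.99723861e-02,
        3.78248258e-02, -1.46811940e-04]), 'tcp_pos': array([ 0.18286088, -0.54446715,  0.21360615]), 'orientation': array([ 0.11331954,  0.69787982,  0.11468281, -0.69783256]), 'contact_force': array([-0.40197417, -0.89985721,  0.58944818]), 'wrist_torque': array([-0.02734039,  0.0276182 , -0.006144  ]), 'width': 0.09181926986857189}
side 57.50630481669935 256.62377526980663 190.74576307712627 -0.0732161575252945 [[-0.7635558912005052, -0.6455305475235883, -0.016514031212838773, 0.3906920634931279], [0.38416999299948873, -0.4746680135982248, 0.7918987898371156, -0.2556110333009624], [-0.5190335417791174, 0.5983147909592508, 0.6104290240704591, -0.7812549228506949], [0.0, 0.0, 0.0, 1.0]]
top 51.87698141338877 254.3901262145712 193.40967706093534 -0.08328388870947379 [[-0.002176770851134537, -0.9998542569086031, -0.01693300358490997, 0.021185631312514636], [0.992874553201345, -0.00417843740912377, 0.11909098314333892, -0.5251546101322077], [-0.11914437995092614, -0.01655311458798488, 0.9927389440953479, -1.2482816177519582], [0.0, 0.0, 0.0, 1.0]]
```

View pics/side0.png

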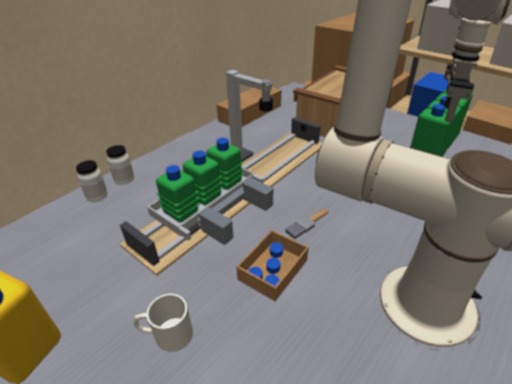

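View pics/top0.png

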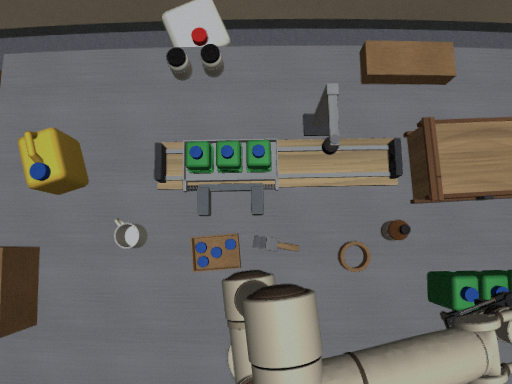

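The side view shows the trolley at the near (left) end with its yoke cheeks towards the robot. In the top view the caps are at about (197,152), (227,152) and (258,151), the cheeks at (204,200) and (257,199), and the head at (331,147). The end stops are at (160,161) and (395,157).

```bash
cat > h.py <<'E'
import numpy as np, cv2
from workcell import read_state, read_camera
def K(c):
    f=192/np.tan(np.radians(c["fovy"]/2)); return f
def ray(c,u,v):
    f=K(c); d=np.array([(u-c["cx"])/f,(v-c["cy"])/f]); s=d.copy()
    for _ in range(30): s=d/(1+c["k1"]*(s@s))
    T=np.array(c["camera_from_world"]); R=T[:3,:3]; o=-R.T@T[:3,3]
    return o,R.T@np.array([s[0],-s[1],-1])
def onz(c,u,v,z):
    o,d=ray(c,u,v); return o+d*(z-o[2])/d[2]
def proj(c,p):
    T=np.array(c["camera_from_world"]); q=T[:3,:3]@np.array(p)+T[:3,3]
    s=np.array([q[0],-q[1]])/-q[2]; s=s*(1+c["k1"]*(s@s)); return s*K(c)+[c["cx"],c["cy"]]
def tri(c1,p1,c2,p2):
    A=[];b=[]
    for c,p in((c1,p1),(c2,p2)):
        o,d=ray(c,*p); d/=np.linalg.norm(d); M=np.eye(3)-np.outer(d,d); A.append(M); b.append(M@o)
    return np.linalg.lstsq(np.vstack(A),np.hstack(b),rcond=None)[0]
E
python3 - <<'E'
from h import *
for n,(x0,y0,x1,y1) in {"top":(150,75,410,275),"side":(110,60,330,270)}.items():
    c=cv2.imread(f"pics/{n}0.png")[y0:y1,x0:x1]
    cv2.imwrite(f"pics/{n}0z.png",cv2.resize(c,None,fx=3 if n=="top" else 2.8,fy=3 if n=="top" else 2.8,interpolation=cv2.INTER_CUBIC))
for n in("top","side"):
    im=cv2.imread(f"pics/{n}0.png"); h=cv2.cvtColor(im,cv2.COLOR_BGR2HSV)
    m=cv2.inRange(h,(105,150,60),(125,255,255))
    k,l,s,ce=cv2.connectedComponentsWithStats(m)
    print(n,[(s[i].tolist(),ce[i].round(1).tolist()) for i in range(1,k) if s[i][4]>20])
    m=cv2.inRange(im,(0,0,0),(45,45,45))
    k,l,s,ce=cv2.connectedComponentsWithStats(m)
    print(n,[(s[i].tolist(),ce[i].round(1).tolist()) for i in range(1,k) if s[i][4]>30])
E
```

```text
top [([221, 145, 12, 12, 111], [226.6, 150.9]), ([253, 145, 12, 12, 112], [258.2, 150.3]), ([190, 146, 13, 12, 115], [195.4, 151.6]), ([30, 163, 17, 17, 218], [37.9, 170.6]), ([225, 239, 11, 10, 86], [230.0, 243.8]), ([196, 242, 10, 11, 83], [200.6, 247.0]), ([211, 247, 11, 10, 87], [215.9, 251.9]), ([198, 256, 11, 11, 85], [202.7, 261.1]), ([496, 287, 13, 7, 54], [501.4, 289.6]), ([465, 288, 14, 14, 154], [471.1, 294.3])]
top [([223, 19, 289, 13, 2472], [368.1, 24.2]), ([0, 22, 165, 16, 1380], [81.9, 28.8]), ([201, 44, 18, 19, 274], [209.8, 53.2]), ([167, 48, 18, 19, 272], [175.7, 56.7]), ([417, 122, 8, 21, 41], [421.4, 129.2]), ([322, 138, 16, 16, 138], [328.2, 147.0]), ([388, 140, 13, 38, 251], [392.1, 159.7]), ([156, 144, 10, 39, 185], [162.6, 164.8]), ([425, 144, 5, 39, 48], [426.8, 163.9]), ([218, 166, 22, 3, 37], [228.2, 167.4]), ([248, 166, 21, 3, 43], [258.8, 167.0]), ([399, 225, 11, 9, 81], [403.9, 229.2]), ([225, 270, 45, 10, 156], [246.2, 273.8]), ([428, 270, 84, 46, 1664], [466.8, 290.4]), ([247, 284, 63, 16, 436], [274.8, 290.6]), ([461, 287, 7, 13, 45], [463.3, 292.2])
[... 273 characters left out ...]
12, 13, 129], [199.0, 156.9]), ([166, 166, 13, 14, 148], [172.7, 172.1]), ([266, 243, 17, 42, 380], [273.9, 262.2]), ([250, 268, 12, 9, 72], [256.2, 271.3])]
side [([455, 46, 24, 6, 48], [464.1, 49.2]), ([452, 52, 26, 9, 95], [464.4, 57.2]), ([406, 58, 12, 36, 130], [411.4, 76.1]), ([445, 65, 28, 24, 207], [458.4, 80.8]), ([445, 97, 6, 11, 44], [447.6, 101.8]), ([259, 99, 14, 12, 134], [265.7, 105.0]), ([292, 120, 28, 22, 355], [305.4, 130.8]), ([335, 129, 42, 12, 92], [353.1, 136.0]), ([107, 146, 18, 11, 158], [115.7, 151.1]), ([77, 161, 19, 13, 192], [86.1, 167.1]), ([123, 229, 35, 35, 403], [141.6, 247.8]), ([425, 229, 60, 32, 123], [447.5, 249.6]), ([472, 292, 9, 6, 31], [475.6, 295.2])]
```

```bash
ls pics
```

```text
side0.png
side0z.png
top0.png
top0z.png
```

View pics/top0z.png

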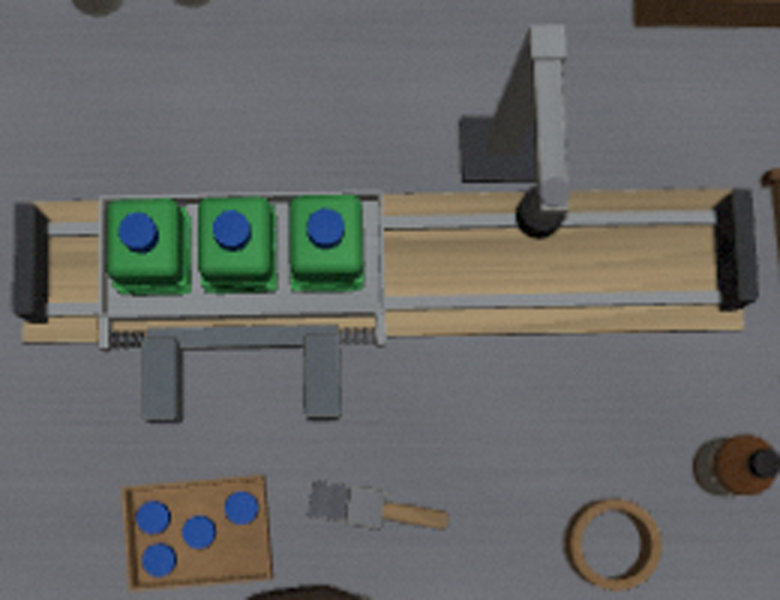

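View pics/side0z.png

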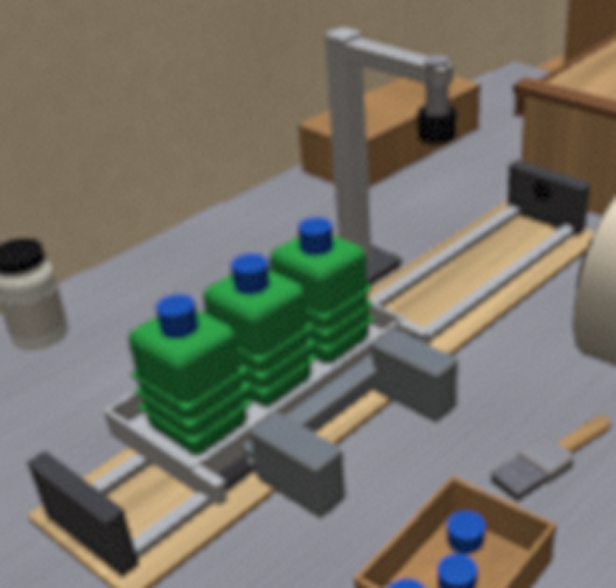

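```bash
python3 - <<'E'
from h import *
t=read_camera("top"); s=read_camera("side")
np.set_printoptions(precision=4,suppress=True)
for a,b in(((226.6,150.9),(199,156.9)),((258.2,150.3),(222.3,143.4)),((195.4,151.6),(172.7,172.1))):
    print("cap",onz(t,*a,.202),onz(s,*b,.197),tri(t,a,s,b))
print("headtri",tri(t,(329.8,146.2),s,(265.7,105)), onz(t,330.3,145.7,.226),onz(s,265.7,109.5-0,.230))
def z(u,v):return 150+(u-.0)/3-.33,75+v/3-.33
def zs(u,v):return 110+u/2.8-.3,60+v/2.8-.3
print("base front corners",onz(t,*z(22,343),.012),onz(t,*z(744,329),.012))
# cheeks top faces (z .112): corners
for q in((145,339),(181,337),(182,419),(142,420),(305,335),(340,333),(341,416),(305,418)): print("cheek",onz(t,*z(*q),.112))
for q in((21,203),(47,206),(16,320),(717,192),(737,190),(731,309)): print("stop",onz(t,*z(*q),.075))
for q in ((125,488),(266,476),(272,577),(134,588)): print("box",onz(t,*z(*q),.05))
print("tape",onz(t,*z(613,543),.048)); print("bottle",onz(t,*z(764,463),.15))
print("mug",onz(t,127,236,.09))
print("brush",onz(t,*z(310,500),.02),onz(t,*z(447,518),.02))
E
```

```text
cap [0.6272 0.0957 0.202 ] [0.6192 0.1032 0.197 ] [0.6294 0.0962 0.1897]
cap [0.6283 0.0056 0.202 ] [0.6209 0.0142 0.197 ] [0.6309 0.0054 0.1895]
cap [0.6259 0.1851 0.202 ] [0.618  0.1926 0.197 ] [0.6283 0.1867 0.1895]
headtri [ 0.6314 -0.1921  0.2367] [ 0.635  -0.1958  0.226 ] [ 0.6205 -0.1777  0.23  ]
base front corners [0.5437 0.3439 0.012 ] [ 0.5559 -0.4557  0.012 ]
cheek [0.534  0.1904 0.112 ]
cheek [0.5358 0.1536 0.112 ]
cheek [0.4523 0.1517 0.112 ]
cheek [0.4514 0.1923 0.112 ]
cheek [0.5373 0.0274 0.112 ]
cheek [ 0.5392 -0.0081  0.112 ]
cheek [ 0.4549 -0.0087  0.112 ]
cheek [0.453  0.0275 0.112 ]
stop [0.6868 0.3328 0.075 ]
stop [0.6831 0.3044 0.075 ]
stop [0.5599 0.3342 0.075 ]
stop [ 0.6948 -0.4118  0.075 ]
stop [ 0.697  -0.4336  0.075 ]
stop [ 0.5683 -0.4206  0.075 ]
box [0.3835 0.2195 0.05  ]
box [0.3961 0.0703 0.05  ]
box [0.2907 0.0638 0.05  ]
box [0.279  0.2087 0.05  ]
tape [ 0.3244 -0.2942  0.048 ]
bottle [ 0.4042 -0.4213  0.15  ]
mug [0.3869 0.4139 0.09  ]
brush [0.3708 0.0245 0.02  ] [ 0.351  -0.1226  0.02  ]
```

```bash
python3 - <<'E'
from h import *
a=cv2.imread("pics/top0.png")[125:170,300:350]; b=cv2.imread("pics/side0.png")[80:125,240:290]
o=np.hstack([cv2.resize(q,None,fx=8,fy=8,interpolation=cv2.INTER_NEAREST)for q in(a,b)])
o=cv2.convertScaleAbs(o,alpha=1.6)
cv2.imwrite("pics/headz.png",o)
t=read_camera("top"); s=read_camera("side")
print(read_state()["time"])
for zz in(.226,.24,.255):
    print(zz,proj(t,(.6313,-.192,zz)),proj(s,(.6313,-.192,zz)))
T=np.array(t["camera_from_world"]);print(-T[:3,:3].T@T[:3,3]);T=np.array(s["camera_from_world"]);print(-T[:3,:3].T@T[:3,3])
E
```

```text
0.3
0.226 [328.97859141 147.01030182] [265.8884624  108.26198305]
0.24 [329.84055267 145.81492684] [265.88314882 104.05916801]
0.255 [330.7885204  144.50011777] [265.87713317  99.48797731]
[ 0.37273303 -0.00167473  1.30211769]
[-0.00898419  0.59830966  0.68577065]
```

View pics/headz.png

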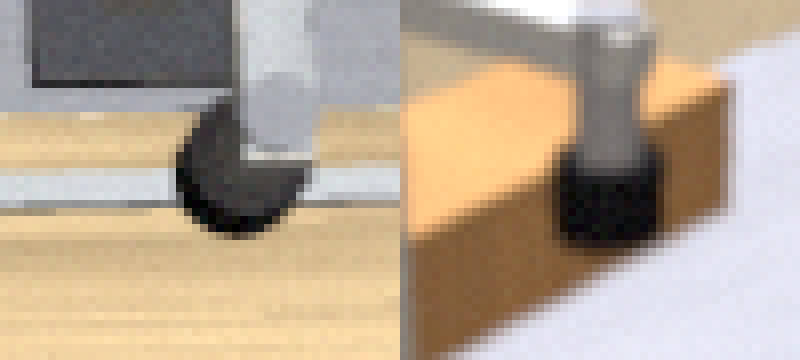

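```bash
cat >> h.py <<'E'
from scipy.optimize import brentq
def cl(y,z): return (.627-.0143*(y-.096),y,z)
def y_from_u(c,u,z): return brentq(lambda y:proj(c,cl(y,z))[0]-u,-.5,.5)
E
python3 - <<'E'
from h import *
t=read_camera("top"); s=read_camera("side")
for nm,tu,su,zt,zs in(("c1",195.4,172.7,.201,.195),("c2",226.6,199,.201,.195),("c3",258.2,222.3,.201,.195),("head",329.8,265.6,.226,.238)):
    print(nm,y_from_u(t,tu,zt),y_from_u(s,su,zs))
print([y_from_u(t,u,.226) for u in(329.3,329.8,330.3)],[y_from_u(s,u,.238) for u in(265.1,265.6,266.1)])
E
```

```text
c1 0.1852468736389116 0.18677804481504046
c2 0.09574502459776449 0.09648484368486447
c3 0.005558813029933802 0.006956076870379737
head -0.19429306414422232 -0.19035088781168294
[-0.19289407401406264, -0.19429306414422232, -0.19569217617414345] [-0.18785467620598495, -0.19035088781168294, -0.1928543099918158]
```

```bash
python3 - <<'E'
from h import *
from scipy.spatial.transform import Rotation as R
q=read_state()["orientation"]; r=R.from_quat([q[1],q[2],q[3],q[0]]).as_matrix(); print(r.round(3))
print("jaw yaw deg",np.degrees(np.arctan2(r[1,1],r[0,1])), "want 90.8 or -89.2")
E
```

```text
[[ 0.     0.318 -0.948]
 [ 0.    -0.948 -0.318]
 [-1.    -0.    -0.   ]]
jaw yaw deg -71.44681741966482 want 90.8 or -89.2
```

```bash
python3 -m pendant '[{"linear":[0.02,0.04,0],"twist":[0,0,-2],"hand":1},{"linear":[0.045,0.095,0],"twist":[0,0,-4],"hand":1},{"linear":[0.07,0.15,0],"twist":[0,0,-6],"hand":1},{"linear":[0.096,0.205,0],"twist":[0,0,-8],"hand":1},{"linear":[0.122,0.26,0],"twist":[0,0,-10],"hand":1},{"linear":[0.147,0.315,0],"twist":[0,0,-12],"hand":1},{"linear":[0.173,0.37,0],"twist":[0,0,-14],"hand":1},{"linear":[0.198,0.425,0],"twist":[0,0,-16],"hand":1},{"linear":[0.224,0.48,0],"twist":[0,0,-17.7],"hand":1},{"linear":[0.25,0.535,0],"twist":[0,0,-17.7],"hand":1},{"linear":[0.275,0.59,0],"twist":[0,0,-17.7],"hand":1},{"linear":[0.297,0.637,0],"twist":[0,0,-17.7],"hand":1}]' 10; python3 - <<'E'
from h import *
s=read_state();print(s)
for n in("side","top"):
    c=read_camera(n); cv2.imwrite(f"pics/{n}1.png",c["color"])
E
```

```text
time: 1.9
tcp_pos: [0.4805, 0.0942, 0.2148]
orientation: [0.006, 0.707, 0.006, -0.707]
contact_force: [0.3, -1.6, -0.9]
width: 0.0002
{'time': 1.9, 'joint_positions': array([-5.37856980e-02, -6.72016804e-02,  1.83007929e+00, -2.18174965e-05,
        1.37791648e+00,  1.50093300e+00]), 'joint_vel': array([ 0.83900283,  0.64123756, -0.5935743 , -0.0091917 , -0.05457301,
        0.84165967]), 'tau': array([ -2.50139572, -32.84392834, -29.59848404,   0.23235488,
         0.12974502,  -0.82338642]), 'tcp_pos': array([0.48054399, 0.09419539, 0.21481321]), 'orientation': array([ 0.00571071,  0.70736519,  0.00566071, -0.70680254]), 'contact_force': array([ 0.26009527, -1.60433418, -0.88136814]), 'wrist_torque': array([-0.00384249, -0.0590842 , -0.00343737]), 'width': 0.00021694791438195546}
```

View pics/top1.png

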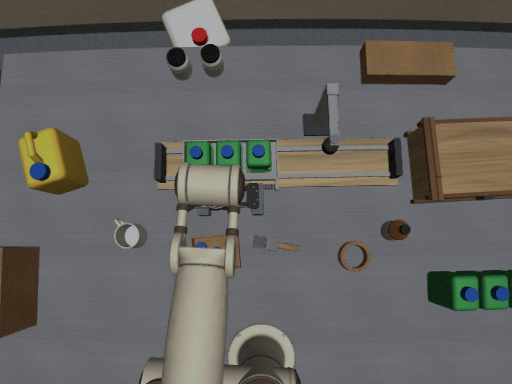

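View pics/side1.png

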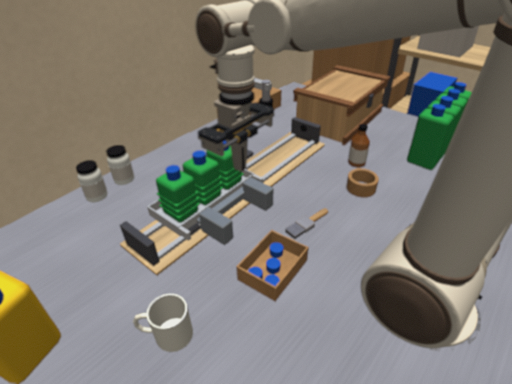

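```bash
python3 -c "
from workcell import *
s=read_state();print(s['time'],s['tcp_pos'],s['joint_vel'],s['contact_force'])"
```

```text
2.0 [0.48073367 0.09583846 0.21452666] [-0.07996399 -0.04150026  0.04474165 -0.04307281  0.01889349 -0.06212971] [ 0.05896642 -0.46701853 -0.09855949]
```

The arm is over the yoke, all three caps are still visible from the top at (197,152), (227,152) and (258,151), and the trolley hasn't moved. Next I lower the shut fingers into the gap.

```bash
python3 - <<'E'
import cv2,numpy as np
a=cv2.imread("pics/top2.png")[120:270,140:340];b=cv2.imread("pics/side2.png")[100:300,110:330]
cv2.imwrite("pics/z2a.png",cv2.resize(a,None,fx=3.5,fy=3.5,interpolation=cv2.INTER_CUBIC))
cv2.imwrite("pics/z2b.png",cv2.resize(b,None,fx=3,fy=3,interpolation=cv2.INTER_CUBIC))
E
```

```text
(no output)
```

View pics/z2a.png

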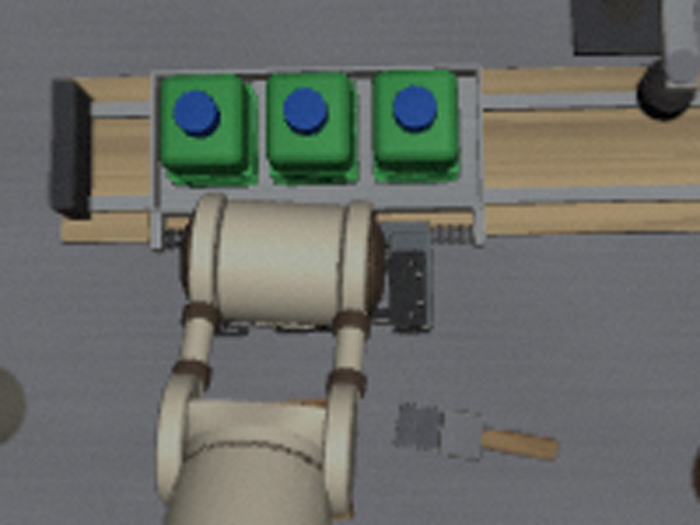

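View pics/z2b.png

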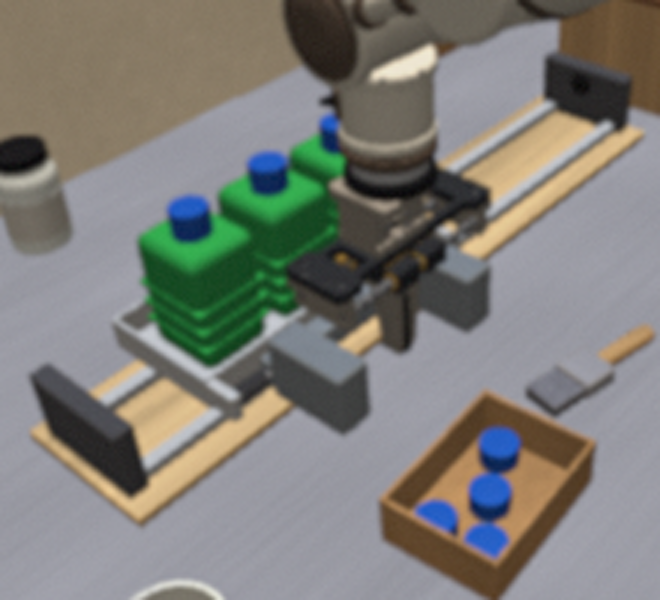

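The fingers stand mid-gap, clear of both cheeks, and the body is clear above the cheek tops. The trolley is at rest at y = 95.6 mm. Next is a gentle push at a constant 50 mm/s, so the rebound gives about 95 mm/s.

```bash
python3 -m pendant '[{"linear":[0,-0.01,0],"twist":[0,0,0],"hand":1},{"linear":[0,-0.023,0],"twist":[0,0,0],"hand":1},{"linear":[0,-0.034,0],"twist":[0,0,0],"hand":1},{"linear":[0,-0.041,0],"twist":[0,0,0],"hand":1},{"linear":[0,-0.0473,0],"twist":[0,0,0],"hand":1},{"linear":[0,-0.0535,0],"twist":[0,0,0],"hand":1},{"linear":[0,-0.0598,0],"twist":[0,0,0],"hand":1},{"linear":[0,-0.066,0],"twist":[0,0,0],"hand":1},{"linear":[0,-0.0723,0],"twist":[0,0,0],"hand":1}]'; python3 look.py
```

```text
time: 4.1
tcp_pos: [0.48, 0.0193, 0.0646]
orientation: [0.005, 0.707, 0.005, -0.707]
contact_force: [0.2, 1.1, 0.2]
width: 0.0002
t 4.1 caps [(171.0, 115), (81.3, 112), (-8.5, 111)] tcp [0.48   0.0187 0.0647] F [ 0.63 -0.01  0.27]
TROLLEY y mm 81.27
  v over 1.22s: -11.7 mm/s
```

```bash
python3 -m pendant '[{"linear":[0,-0.0075,0],"twist":[0,0,0],"hand":1},{"linear":[0,-0.0145,0],"twist":[0,0,0],"hand":1}]'; python3 look.py;  python3 -m pendant '[{"linear":[0,-0.0075,0],"twist":[0,0,0],"hand":1},{"linear":[0,-0.0145,0],"twist":[0,0,0],"hand":1}]'; python3 look.py
```

```text
time: 4.4
tcp_pos: [0.4799, 0.0046, 0.0646]
orientation: [-0.005, -0.707, -0.005, 0.707]
contact_force: [-0.0, -0.6, 0.4]
width: 0.0001
t 4.4 caps [(145.7, 111), (56.0, 114), (-33.8, 110)] tcp [0.4799 0.0039 0.0646] F [ 0.26 -0.9   0.51]
TROLLEY y mm 55.97
  v over 0.30s: -84.3 mm/s
  v over 1.53s: -26.0 mm/s
time: 4.7
tcp_pos: [0.4799, -0.0099, 0.0646]
orientation: [-0.005, -0.707, -0.005, 0.707]
contact_force: [0.5, 0.5, -1.0]
width: 0.0003
t 4.7 caps [(118.5, 112), (28.8, 113), (-60.8, 112)] tcp [ 0.48   -0.0106  0.0646] F [-0.47 -0.7  -0.78]
TROLLEY y mm 28.86
  v over 0.30s: -90.4 mm/s
  v over 0.60s: -87.3 mm/s
  v over 1.83s: -36.5 mm/s
```

```bash
python3 -m pendant '[{"linear":[0,-0.007,0],"twist":[0,0,0],"hand":1},{"linear":[0,-0.014,0],"twist":[0,0,0],"hand":1},{"linear":[0,-0.021,0],"twist":[0,0,0],"hand":1},{"linear":[0,-0.028,0],"twist":[0,0,0],"hand":1}]'; python3 look.py;  python3 -m pendant '[{"linear":[0,-0.007,0],"twist":[0,0,0],"hand":1},{"linear":[0,-0.014,0],"twist":[0,0,0],"hand":1},{"linear":[0,-0.021,0],"twist":[0,0,0],"hand":1},{"linear":[0,-0.028,0],"twist":[0,0,0],"hand":1}]'; python3 look.py
```

```text
time: 5.25
tcp_pos: [0.4799, -0.0379, 0.0646]
orientation: [0.005, 0.707, 0.005, -0.707]
contact_force: [0.8, 0.1, 0.4]
width: 0.0003
t 5.25 caps [(69.5, 113), (-20.2, 111), (-109.8, 115)] tcp [ 0.48   -0.0386  0.0647] F [ 0.68 -1.67 -0.2 ]
TROLLEY y mm -20.12
  v over 0.55s: -89.1 mm/s
  v over 0.85s: -89.5 mm/s
  v over 1.15s: -88.2 mm/s
  v over 2.38s: -48.7 mm/s
time: 5.8
tcp_pos: [0.4799, -0.0659, 0.0646]
orientation: [0.005, 0.707, 0.005, -0.707]
contact_force: [-0.0, -1.4, 0.5]
width: 0.0006
t 5.8 caps [(21.5, 116), (-68.2, 112), (-157.7, 113)] tcp [ 0.48   -0.0666  0.0647] F [ 0.64 -1.12  0.52]
TROLLEY y mm -68.11
  v over 0.55s: -87.3 mm/s
  v over 1.10s: -88.2 mm/s
  v over 1.40s: -88.6 mm/s
  v over 1.70s: -87.9 mm/s
```

```bash
python3 -m pendant '[{"linear":[0,-0.0075,0],"twist":[0,0,0],"hand":1},{"linear":[0,-0.015,0],"twist":[0,0,0],"hand":1},{"linear":[0,-0.0225,0],"twist":[0,0,0],"hand":1},{"linear":[0,-0.03,0],"twist":[0,0,0],"hand":1},{"linear":[0,-0.037,0],"twist":[0,0,0],"hand":1},{"linear":[0,-0.0435,0],"twist":[0,0,0],"hand":1},{"linear":[0,-0.049,0],"twist":[0,0,0],"hand":1},{"linear":[0,-0.054,0],"twist":[0,0,0],"hand":1}]'; python3 look.py
```

```text
time: 6.85
tcp_pos: [0.4799, -0.1197, 0.0646]
orientation: [0.005, 0.707, 0.005, -0.707]
contact_force: [-0.2, -1.1, 0.1]
width: 0.0002
t 6.85 caps [(-67.3, 113), (-157.1, 114), (-246.9, 110)] tcp [ 0.48   -0.1202  0.0647] F [ 0.18 -1.62 -0.98]
TROLLEY y mm -157.09
  v over 1.05s: -84.7 mm/s
  v over 1.60s: -85.6 mm/s
  v over 2.15s: -86.5 mm/s
  v over 2.45s: -87.0 mm/s
```

```bash
python3 -m pendant '[{"linear":[0,-0.0055,0],"twist":[0,0,0],"hand":1},{"linear":[0,-0.0105,0],"twist":[0,0,0],"hand":1},{"linear":[0,-0.0153,0],"twist":[0,0,0],"hand":1},{"linear":[0,-0.02,0],"twist":[0,0,0],"hand":1}]'; python3 look.py
```

```text
time: 7.4
tcp_pos: [0.48, -0.1398, 0.0647]
orientation: [0.005, 0.707, 0.005, -0.707]
contact_force: [0.9, -1.4, -0.4]
width: 0.0004
t 7.4 caps [(-105.4, 112), (-284.8, 108)] tcp [ 0.4801 -0.1403  0.0647] F [-0.89 -0.31 -0.26]
```

```bash
python3 -m pendant '[{"linear":[0,-0.005,0],"twist":[0,0,0],"hand":1},{"linear":[0,-0.0093,0],"twist":[0,0,0],"hand":1},{"linear":[0,-0.0137,0],"twist":[0,0,0],"hand":1}]'; python3 look.py -197
```

```text
time: 7.82
tcp_pos: [0.4798, -0.1533, 0.0645]
orientation: [-0.005, -0.707, -0.005, 0.707]
contact_force: [0.1, -1.4, -0.1]
width: 0.0002
t 7.825 caps [(-107.6, 111), (-287.1, 113)] tcp [ 0.4799 -0.1538  0.0646] F [ 0.23 -0.63  0.36]
TROLLEY y mm -197.37
  v over 0.98s: -41.3 mm/s
  v over 2.03s: -63.8 mm/s
  v over 2.58s: -68.8 mm/s
  v over 3.12s: -72.4 mm/s
```

```bash
python3 -m pendant '[{"linear":[0,-0.02,0],"twist":[0,0,0],"hand":1},{"linear":[0,-0.045,0],"twist":[0,0,0],"hand":1}]'; python3 look.py -197;python3 -m pendant '[{"linear":[0,-0.01,0],"twist":[0,0,0],"hand":1}]'; SAVE=top3 python3 look.py -197; python3 -c "
from h import *
c=read_camera('side');cv2.imwrite('pics/side3.png',c['color'])"
```

```text
time: 8.12
tcp_pos: [0.4799, -0.1993, 0.0647]
orientation: [0.006, 0.707, 0.005, -0.707]
contact_force: [0.1, 0.9, -0.5]
width: 0.0007
t 8.125 caps [(-104.4, 112), (-284.3, 114)] tcp [ 0.4803 -0.2026  0.0651] F [-0.97 -1.63  0.71]
TROLLEY y mm -194.36
  v over 0.30s: 10.0 mm/s
  v over 1.28s: -29.2 mm/s
  v over 2.33s: -54.3 mm/s
  v over 2.88s: -60.6 mm/s
time: 8.3
tcp_pos: [0.4798, -0.2091, 0.0645]
orientation: [-0.005, -0.707, -0.005, 0.707]
contact_force: [-0.2, 0.6, -0.2]
width: 0.0004
t 8.3 caps [(-103.1, 112), (-282.5, 110)] tcp [ 0.4799 -0.2099  0.0646] F [ 0.   -0.55  0.53]
TROLLEY y mm -192.78
  v over 0.18s: 9.0 mm/s
  v over 0.48s: 9.7 mm/s
  v over 1.45s: -24.6 mm/s
  v over 2.50s: -49.9 mm/s
```

```bash
python3 - <<'E'
import cv2,numpy as np
a=cv2.imread("pics/top3.png")[120:220,240:400];b=cv2.imread("pics/side3.png")[60:200,180:340]
cv2.imwrite("pics/z3.png",np.vstack([cv2.resize(a,(640,400),interpolation=cv2.INTER_CUBIC)[:250],cv2.resize(b,(400,350),interpolation=cv2.INTER_CUBIC)[:, :].repeat(1,0) if 0 else cv2.copyMakeBorder(cv2.resize(b,(400,350),interpolation=cv2.INTER_CUBIC),0,0,0,240,cv2.BORDER_CONSTANT)]))
E
```

```text
(no output)
```

View pics/z3.png

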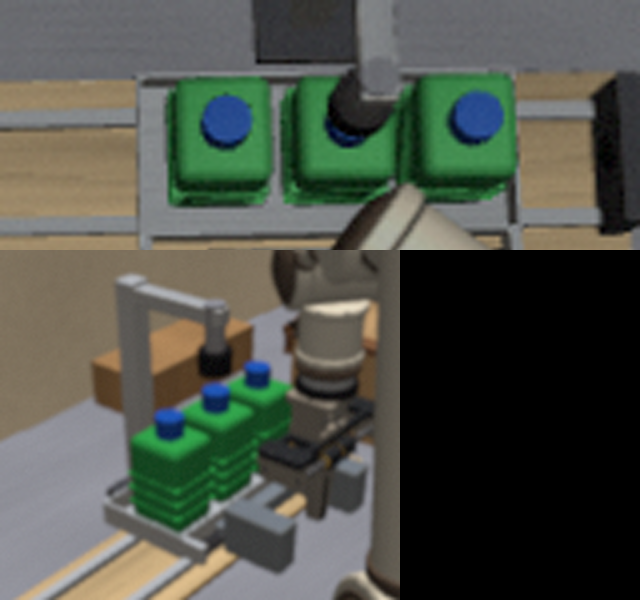

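```bash
cat > side.py <<'E'
from h import *
import sys
im=cv2.imread(sys.argv[1]) if len(sys.argv)>1 else None
h=cv2.cvtColor(im,cv2.COLOR_BGR2HSV)
for nm,m in(("blue",cv2.inRange(h,(105,150,60),(125,255,255))),("black",cv2.inRange(im,(0,0,0),(45,45,45)))):
    m[:90]=0;m[150:]=0;m[:,:220]=0;m[:,310:]=0
    k,l,s,ce=cv2.connectedComponentsWithStats(m)
    print(nm,[(s[i].tolist(),ce[i].round(2).tolist()) for i in range(1,k) if s[i][4]>30])
E
python3 side.py pics/side3.png
```

```text
blue [([278, 105, 10, 9, 72], [282.39, 108.85]), ([261, 114, 10, 10, 87], [265.75, 118.43]), ([242, 124, 11, 11, 101], [247.2, 128.83])]
black [([259, 99, 14, 12, 132], [265.7, 105.07]), ([298, 111, 12, 9, 44], [303.41, 115.77]), ([284, 134, 26, 14, 149], [297.96, 140.78])]
```

```bash
python3 -m pendant '[{"linear":[0,-0.012,0],"twist":[0,0,0],"hand":1},{"linear":[0,-0.023,0],"twist":[0,0,0],"hand":1},{"linear":[0,-0.027,0],"twist":[0,0,0],"hand":1}]'; python3 look.py -190;python3 -m pendant '[{"linear":[0,0,0],"twist":[0,0,0],"hand":1},{"linear":[0,0,0],"twist":[0,0,0],"hand":1}]'; python3 look.py -188
```

```text
time: 8.78
tcp_pos: [0.48, -0.2359, 0.0647]
orientation: [0.005, 0.707, 0.005, -0.707]
contact_force: [-0.3, 1.1, 0.2]
width: 0.0006
t 8.775 caps [(-98.4, 114), (-178.4, 23), (-278.4, 113)] tcp [ 0.48   -0.2361  0.0647] F [-0.49  0.64  0.16]
TROLLEY y mm -188.43
  v over 0.47s: 9.2 mm/s
  v over 0.65s: 9.1 mm/s
  v over 0.95s: 9.4 mm/s
  v over 1.93s: -16.3 mm/s
time: 9.07
tcp_pos: [0.4799, -0.2348, 0.0645]
orientation: [-0.005, -0.707, -0.005, 0.707]
contact_force: [-0.9, 0.2, -0.7]
width: 0.0005
t 9.075 caps [(-95.5, 115), (-175.9, 29), (-275.5, 112)] tcp [ 0.4799 -0.2348  0.0645] F [ 0.15 -0.58 -0.06]
TROLLEY y mm -185.50
  v over 0.30s: 9.8 mm/s
  v over 0.77s: 9.4 mm/s
  v over 0.95s: 9.3 mm/s
  v over 1.25s: 9.5 mm/s
```

```bash
python3 -m pendant '[{"linear":[0,0,0],"twist":[0,0,0],"hand":1},{"linear":[0,0,0],"twist":[0,0,0],"hand":1},{"linear":[0,0,0],"twist":[0,0,0],"hand":1},{"linear":[0,0,0],"twist":[0,0,0],"hand":1}]'; python3 look.py -183;python3 -m pendant '[{"linear":[0,0,0],"twist":[0,0,0],"hand":1},{"linear":[0,0,0],"twist":[0,0,0],"hand":1}]'; python3 look.py -184
```

```text
time: 9.62
tcp_pos: [0.4799, -0.2351, 0.0646]
orientation: [0.005, 0.707, 0.005, -0.707]
contact_force: [-0.1, -0.6, 0.5]
width: 0.0001
t 9.625 caps [(-92.0, 115), (-173.3, 46), (-271.4, 110)] tcp [ 0.4799 -0.2351  0.0646] F [0.36 0.71 0.3 ]
TROLLEY y mm -181.69
  v over 0.55s: 6.9 mm/s
  v over 0.85s: 7.9 mm/s
  v over 1.32s: 8.4 mm/s
  v over 1.50s: 8.4 mm/s
time: 9.93
tcp_pos: [0.4799, -0.2351, 0.0646]
orientation: [-0.005, -0.707, -0.005, 0.707]
contact_force: [0.2, -0.0, -0.6]
width: 0.0007
t 9.925 caps [(-92.6, 114), (-174.4, 40), (-272.5, 116)] tcp [ 0.4799 -0.2351  0.0646] F [-0.06  0.54  0.63]
TROLLEY y mm -182.53
  v over 0.30s: -2.8 mm/s
  v over 0.85s: 3.5 mm/s
  v over 1.15s: 5.1 mm/s
  v over 1.62s: 6.3 mm/s
```

```bash
python3 -m pendant '[{"linear":[0,0,0],"twist":[0,0,0],"hand":1},{"linear":[0,0,0],"twist":[0,0,0],"hand":1}]'; python3 look.py -184;python3 -m pendant '[{"linear":[0,0.01,0],"twist":[0,0,0],"hand":1},{"linear":[0,0.03,0],"twist":[0,0,0],"hand":1}]'; python3 look.py -187
```

```text
time: 10.22
tcp_pos: [0.4799, -0.2351, 0.0646]
orientation: [-0.005, -0.707, -0.005, 0.707]
contact_force: [0.1, -0.0, -0.8]
width: 0.0003
t 10.225 caps [(-94.9, 114), (-175.9, 34), (-274.9, 112)] tcp [ 0.4799 -0.2351  0.0646] F [-0.14  0.48 -0.18]
TROLLEY y mm -184.89
  v over 0.30s: -7.9 mm/s
  v over 0.60s: -5.3 mm/s
  v over 1.15s: 0.5 mm/s
  v over 1.45s: 2.4 mm/s
time: 10.52
tcp_pos: [0.4799, -0.2044, 0.0646]
orientation: [0.005, 0.707, 0.005, -0.707]
contact_force: [0.4, 0.3, -0.3]
width: 0.0007
t 10.525 caps [(-97.8, 114), (-178.0, 24), (-277.3, 109)] tcp [ 0.4794 -0.2014  0.0641] F [ 1.96  2.   -0.78]
TROLLEY y mm -187.53
  v over 0.30s: -8.8 mm/s
  v over 0.60s: -8.3 mm/s
  v over 0.90s: -6.5 mm/s
  v over 1.45s: -1.4 mm/s
```

```bash
python3 -m pendant '[{"linear":[0,0.03,0],"twist":[0,0,0],"hand":1},{"linear":[0,0.051,0],"twist":[0,0,0],"hand":1},{"linear":[0,0.057,0],"twist":[0,0,0],"hand":1},{"linear":[0,0.0568,0],"twist":[0,0,0],"hand":1},{"linear":[0,0.0564,0],"twist":[0,0,0],"hand":1}]'; python3 look.py -192
```

```text
time: 11.2
tcp_pos: [0.4801, -0.1494, 0.0647]
orientation: [0.005, 0.707, 0.005, -0.707]
contact_force: [-0.8, -0.4, 0.9]
width: 0.0005
t 11.2 caps [(-103.0, 110), (-282.0, 107)] tcp [ 0.4801 -0.1495  0.0647] F [ 0.02  0.19 -0.25]
TROLLEY y mm -192.52
  v over 0.67s: -7.4 mm/s
  v over 0.97s: -7.8 mm/s
  v over 1.27s: -7.8 mm/s
  v over 1.57s: -6.9 mm/s
```

```bash
python3 -m pendant '[{"linear":[0,0.003,0],"twist":[0,0,0],"hand":1},{"linear":[0,-0.003,0],"twist":[0,0,0],"hand":1},{"linear":[0,-0.012,0],"twist":[0,0,0],"hand":1}]'; python3 look.py -193;python3 -m pendant '[{"linear":[0,-0.015,0],"twist":[0,0,0],"hand":1},{"linear":[0,-0.025,0],"twist":[0,0,0],"hand":1},{"linear":[0,-0.03,0],"twist":[0,0,0],"hand":1}]'; python3 look.py -193
```

```text
time: 11.62
tcp_pos: [0.4799, -0.1613, 0.0646]
orientation: [-0.005, -0.707, -0.005, 0.707]
contact_force: [0.1, -0.2, -0.9]
width: -0.0001
t 11.625 caps [(-104.6, 114), (-284.5, 111)] tcp [ 0.4801 -0.1625  0.0648] F [ 0.59 -1.03  0.4 ]
TROLLEY y mm -194.57
  v over 0.43s: -4.8 mm/s
  v over 1.10s: -6.4 mm/s
  v over 1.40s: -6.9 mm/s
  v over 1.70s: -7.1 mm/s
time: 12.05
tcp_pos: [0.4799, -0.1917, 0.0646]
orientation: [0.005, 0.707, 0.005, -0.707]
contact_force: [-0.5, -1.2, -0.7]
width: 0.0004
t 12.05 caps [(-106.5, 114), (-286.1, 112)] tcp [ 0.48   -0.1919  0.0647] F [-0.21 -1.41  0.44]
TROLLEY y mm -196.32
  v over 0.43s: -4.1 mm/s
  v over 0.85s: -4.5 mm/s
  v over 1.53s: -5.8 mm/s
  v over 1.83s: -6.3 mm/s
```

```bash
python3 -m pendant '[{"linear":[0,0.015,0],"twist":[0,0,0],"hand":1},{"linear":[0,0.029,0],"twist":[0,0,0],"hand":1},{"linear":[0,0.0357,0],"twist":[0,0,0],"hand":1},{"linear":[0,0.0362,0],"twist":[0,0,0],"hand":1},{"linear":[0,0.0411,0],"twist":[0,0,0],"hand":1},{"linear":[0,0.0351,0],"twist":[0,0,0],"hand":1},{"linear":[0,0.025,0],"twist":[0,0,0],"hand":1},{"linear":[0,0.01,0],"twist":[0,0,0],"hand":1}]'; python3 look.py -198;python3 -m pendant '[{"linear":[0,-0.008,0],"twist":[0,0,0],"hand":1},{"linear":[0,-0.01,0],"twist":[0,0,0],"hand":1},{"linear":[0,-0.01,0],"twist":[0,0,0],"hand":1}]'; python3 look.py -198
```

```text
time: 13.1
tcp_pos: [0.4799, -0.1818, 0.0646]
orientation: [0.005, 0.707, 0.005, -0.707]
contact_force: [0.1, -0.2, 0.3]
width: 0.0006
t 13.1 caps [(-107.1, 113), (-286.9, 115)] tcp [ 0.4802 -0.1838  0.0649] F [-1.39 -1.5   0.64]
TROLLEY y mm -197.02
  v over 1.05s: -0.7 mm/s
  v over 1.47s: -1.7 mm/s
  v over 1.90s: -2.4 mm/s
  v over 2.57s: -3.7 mm/s
time: 13.52
tcp_pos: [0.4798, -0.1907, 0.0645]
orientation: [-0.005, -0.707, -0.005, 0.707]
contact_force: [0.0, -0.2, -0.0]
width: 0.0004
t 13.525 caps [(-106.1, 114), (-285.8, 110)] tcp [ 0.4798 -0.1905  0.0645] F [ 0.59  0.37 -0.03]
TROLLEY y mm -195.94
  v over 0.43s: 2.5 mm/s
  v over 1.47s: 0.3 mm/s
  v over 1.90s: -0.7 mm/s
  v over 2.33s: -1.5 mm/s
```

```bash
W='{"linear":[0,0,0],"twist":[0,0,0],"hand":1}'; python3 -m pendant '[{"linear":[0,0,0],"twist":[0,0,0],"hand":1},{"linear":[0,0,0],"twist":[0,0,0],"hand":1},{"linear":[0,0,0],"twist":[0,0,0],"hand":1},{"linear":[0,0,0],"twist":[0,0,0],"hand":1},{"linear":[0,0,0],"twist":[0,0,0],"hand":1},{"linear":[0,0,0],"twist":[0,0,0],"hand":1}]'; python3 look.py -195
```

```text
time: 14.32
tcp_pos: [0.4799, -0.1907, 0.0646]
orientation: [0.005, 0.707, 0.005, -0.707]
contact_force: [0.0, -0.0, 0.7]
width: 0.0002
t 14.325 caps [(-103.7, 114), (-283.7, 112)] tcp [ 0.4799 -0.1907  0.0646] F [-0.29  0.01  0.14]
TROLLEY y mm -193.69
  v over 0.80s: 2.8 mm/s
  v over 1.22s: 2.7 mm/s
  v over 2.27s: 1.2 mm/s
  v over 2.70s: 0.3 mm/s
```

```bash
python3 -m pendant '[{"linear":[0,-0.012,0],"twist":[0,0,0],"hand":1},{"linear":[0,-0.028,0],"twist":[0,0,0],"hand":1},{"linear":[0,-0.041,0],"twist":[0,0,0],"hand":1},{"linear":[0,-0.048,0],"twist":[0,0,0],"hand":1},{"linear":[0,-0.0505,0],"twist":[0,0,0],"hand":1},{"linear":[0,-0.0505,0],"twist":[0,0,0],"hand":1}]'; python3 look.py -192;python3 -m pendant '[{"linear":[0,0,0],"twist":[0,0,0],"hand":1},{"linear":[0,0,0],"twist":[0,0,0],"hand":1},{"linear":[0,0,0],"twist":[0,0,0],"hand":1},{"linear":[0,0,0],"twist":[0,0,0],"hand":1}]'; python3 look.py -191
```

```text
time: 15.12
tcp_pos: [0.4799, -0.2412, 0.0645]
orientation: [-0.005, -0.707, -0.005, 0.707]
contact_force: [-0.2, -0.4, -0.2]
width: 0.0007
t 15.125 caps [(-101.8, 112), (-281.6, 112)] tcp [ 0.4799 -0.2409  0.0645] F [0.82 0.73 0.79]
TROLLEY y mm -191.72
  v over 0.80s: 2.5 mm/s
  v over 1.60s: 2.6 mm/s
  v over 2.03s: 2.6 mm/s
  v over 3.07s: 1.5 mm/s
time: 15.68
tcp_pos: [0.48, -0.2412, 0.0646]
orientation: [0.005, 0.707, 0.005, -0.707]
contact_force: [0.2, 0.1, -0.0]
width: 0.0005
t 15.675 caps [(-101.1, 114), (-280.8, 112)] tcp [ 0.4799 -0.2412  0.0646] F [ 0.02 -0.17 -0.21]
TROLLEY y mm -190.95
  v over 0.55s: 1.4 mm/s
  v over 1.35s: 2.0 mm/s
  v over 2.15s: 2.3 mm/s
  v over 2.58s: 2.4 mm/s
```

```bash
python3 -m pendant '[{"linear":[0,0,0],"twist":[0,0,0],"hand":1},{"linear":[0,0,0],"twist":[0,0,0],"hand":1},{"linear":[0,0,0],"twist":[0,0,0],"hand":1}]'; python3 look.py -191;python3 -m pendant '[{"linear":[0,0.01,0],"twist":[0,0,0],"hand":1},{"linear":[0,0.025,0],"twist":[0,0,0],"hand":1},{"linear":[0,0.038,0],"twist":[0,0,0],"hand":1},{"linear":[0,0.044,0],"twist":[0,0,0],"hand":1}]'; python3 look.py -191;python3 -m pendant '[{"linear":[0,0,0],"twist":[0,0,0],"hand":1},{"linear":[0,0,0],"twist":[0,0,0],"hand":1},{"linear":[0,0,0],"twist":[0,0,0],"hand":1},{"linear":[0,0,0],"twist":[0,0,0],"hand":1}]'; python3 look.py -191
```

```text
time: 16.1
tcp_pos: [0.4799, -0.2412, 0.0646]
orientation: [0.005, 0.707, 0.005, -0.707]
contact_force: [-0.4, -0.3, -0.5]
width: 0.0002
t 16.1 caps [(-100.5, 115), (-280.1, 109)] tcp [ 0.4799 -0.2412  0.0646] F [-0.77  0.32  0.63]
TROLLEY y mm -190.29
  v over 0.43s: 1.6 mm/s
  v over 0.98s: 1.5 mm/s
  v over 1.78s: 1.9 mm/s
  v over 2.58s: 2.2 mm/s
time: 16.65
tcp_pos: [0.4798, -0.1959, 0.0645]
orientation: [-0.006, -0.707, -0.006, 0.707]
contact_force: [0.7, 0.3, 0.5]
width: 0.0006
t 16.65 caps [(-99.8, 109), (-180.3, 17), (-279.0, 108)] tcp [ 0.4798 -0.1956  0.0645] F [ 0.31  1.62 -0.47]
TROLLEY y mm -189.41
  v over 0.55s: 1.6 mm/s
  v over 0.97s: 1.6 mm/s
  v over 1.52s: 1.5 mm/s
  v over 2.32s: 1.8 mm/s
time: 17.2
tcp_pos: [0.4799, -0.1975, 0.0646]
orientation: [-0.005, -0.707, -0.005, 0.707]
contact_force: [-0.2, -0.5, 0.8]
width: 0.0008
t 17.2 caps [(-98.9, 112), (-179.8, 19), (-278.9, 109)] tcp [ 0.4799 -0.1974  0.0646] F [ 0.13 -0.26  0.17]
TROLLEY y mm -188.90
  v over 0.55s: 0.9 mm/s
  v over 1.10s: 1.3 mm/s
  v over 1.52s: 1.3 mm/s
  v over 2.07s: 1.4 mm/s
```

```bash
python3 -m pendant '[{"linear":[0,-0.01,0],"twist":[0,0,0],"hand":1},{"linear":[0,-0.022,0],"twist":[0,0,0],"hand":1},{"linear":[0,-0.033,0],"twist":[0,0,0],"hand":1},{"linear":[0,-0.039,0],"twist":[0,0,0],"hand":1},{"linear":[0,-0.0418,0],"twist":[0,0,0],"hand":1},{"linear":[0,-0.042,0],"twist":[0,0,0],"hand":1},{"linear":[0,-0.0422,0],"twist":[0,0,0],"hand":1},{"linear":[0,-0.0424,0],"twist":[0,0,0],"hand":1},{"linear":[0,-0.0425,0],"twist":[0,0,0],"hand":1},{"linear":[0,-0.0427,0],"twist":[0,0,0],"hand":1}]'; python3 look.py -189;python3 -m pendant '[{"linear":[0,-0.0002,0],"twist":[0,0,0],"hand":1},{"linear":[0,-0.0004,0],"twist":[0,0,0],"hand":1},{"linear":[0,-0.0005,0],"twist":[0,0,0],"hand":1},{"linear":[0,-0.0007,0],"twist":[0,0,0],"hand":1}]'; python3 look.py -189
```

```text
time: 18.5
tcp_pos: [0.4799, -0.2398, 0.0646]
orientation: [-0.005, -0.707, -0.005, 0.707]
contact_force: [-0.1, -1.1, 0.6]
width: 0.0003
t 18.5 caps [(-98.4, 114), (-178.6, 21), (-278.4, 114)] tcp [ 0.4799 -0.2399  0.0646] F [ 0.95  0.12 -0.35]
TROLLEY y mm -188.42
  v over 1.30s: 0.4 mm/s
  v over 1.85s: 0.5 mm/s
  v over 2.40s: 0.8 mm/s
  v over 2.82s: 0.9 mm/s
time: 19.05
tcp_pos: [0.4799, -0.2406, 0.0646]
orientation: [-0.005, -0.707, -0.005, 0.707]
contact_force: [-0.0, 0.0, 1.0]
width: 0.0008
t 19.05 caps [(-98.8, 113), (-179.3, 19), (-278.9, 110)] tcp [ 0.4799 -0.2407  0.0646] F [ 0.27 -0.44 -0.01]
TROLLEY y mm -188.86
  v over 0.55s: -0.8 mm/s
  v over 1.85s: 0.0 mm/s
  v over 2.40s: 0.2 mm/s
  v over 2.95s: 0.5 mm/s
```

```bash
python3 -m pendant '[{"linear":[0,-0.0002,0],"twist":[0,0,0],"hand":1},{"linear":[0,-0.0004,0],"twist":[0,0,0],"hand":1},{"linear":[0,-0.0006,0],"twist":[0,0,0],"hand":1},{"linear":[0,-0.0007,0],"twist":[0,0,0],"hand":1}]'; python3 look.py -189;python3 -m pendant '[{"linear":[0,-0.0002,0],"twist":[0,0,0],"hand":1},{"linear":[0,-0.0004,0],"twist":[0,0,0],"hand":1},{"linear":[0,-0.0005,0],"twist":[0,0,0],"hand":1},{"linear":[0,-0.0007,0],"twist":[0,0,0],"hand":1}]'; python3 look.py -190
```

```text
time: 19.6
tcp_pos: [0.48, -0.2413, 0.0646]
orientation: [0.005, 0.707, 0.005, -0.707]
contact_force: [-0.2, 0.3, -0.7]
width: 0.0006
t 19.6 caps [(-100.6, 114), (-280.2, 111)] tcp [ 0.4799 -0.2413  0.0646] F [-0.48 -0.09  0.24]
TROLLEY y mm -190.42
  v over 0.55s: -2.8 mm/s
  v over 1.10s: -1.8 mm/s
  v over 2.40s: -0.6 mm/s
  v over 2.95s: -0.3 mm/s
time: 20.15
tcp_pos: [0.4799, -0.242, 0.0646]
orientation: [-0.005, -0.707, -0.005, 0.707]
contact_force: [1.0, -1.3, -0.5]
width: 0.0007
t 20.15 caps [(-101.7, 113), (-281.5, 112)] tcp [ 0.4799 -0.242   0.0646] F [ 0.58 -0.47 -0.5 ]
TROLLEY y mm -191.60
  v over 0.55s: -2.1 mm/s
  v over 1.10s: -2.5 mm/s
  v over 1.65s: -1.9 mm/s
  v over 2.95s: -0.9 mm/s
```

```bash
python3 -m pendant '[{"linear":[0,0.01,0],"twist":[0,0,0],"hand":1},{"linear":[0,0.025,0],"twist":[0,0,0],"hand":1},{"linear":[0,0.038,0],"twist":[0,0,0],"hand":1},{"linear":[0,0.044,0],"twist":[0,0,0],"hand":1},{"linear":[0,0.044,0],"twist":[0,0,0],"hand":1},{"linear":[0,0.044,0],"twist":[0,0,0],"hand":1}]'; python3 look.py -193;  python3 -m pendant '[{"linear":[0,0,0],"twist":[0,0,0],"hand":1},{"linear":[0,0,0],"twist":[0,0,0],"hand":1},{"linear":[0,0,0],"twist":[0,0,0],"hand":1},{"linear":[0,0,0],"twist":[0,0,0],"hand":1},{"linear":[0,0,0],"twist":[0,0,0],"hand":1},{"linear":[0,0,0],"twist":[0,0,0],"hand":1}]'; python3 look.py -194
```

```text
time: 20.95
tcp_pos: [0.48, -0.1983, 0.0647]
orientation: [0.005, 0.707, 0.005, -0.707]
contact_force: [0.2, -0.6, 0.0]
width: 0.0007
t 20.95 caps [(-103.5, 114), (-283.1, 109)] tcp [ 0.48   -0.1984  0.0647] F [ 0.31 -0.63 -0.22]
TROLLEY y mm -193.26
  v over 0.80s: -2.1 mm/s
  v over 1.35s: -2.1 mm/s
  v over 1.90s: -2.3 mm/s
  v over 2.45s: -2.0 mm/s
time: 21.75
tcp_pos: [0.4799, -0.198, 0.0646]
orientation: [0.005, 0.707, 0.005, -0.707]
contact_force: [0.6, 0.5, 0.0]
width: 0.0003
t 21.75 caps [(-104.3, 113), (-284.1, 113)] tcp [ 0.4799 -0.198   0.0646] F [-0.38  0.89 -0.48]
TROLLEY y mm -194.19
  v over 0.80s: -1.2 mm/s
  v over 1.60s: -1.6 mm/s
  v over 2.15s: -1.8 mm/s
  v over 2.70s: -2.0 mm/s
```

```bash
python3 -m pendant '[{"linear":[0,0.01,0],"twist":[0,0,0],"hand":1},{"linear":[0,0.023,0],"twist":[0,0,0],"hand":1},{"linear":[0,0.035,0],"twist":[0,0,0],"hand":1},{"linear":[0,0.042,0],"twist":[0,0,0],"hand":1},{"linear":[0,0.045,0],"twist":[0,0,0],"hand":1},{"linear":[0,0.0455,0],"twist":[0,0,0],"hand":1},{"linear":[0,0.0455,0],"twist":[0,0,0],"hand":1},{"linear":[0,0.0456,0],"twist":[0,0,0],"hand":1},{"linear":[0,0.0457,0],"twist":[0,0,0],"hand":1},{"linear":[0,0.0458,0],"twist":[0,0,0],"hand":1}]'; python3 look.py -195;  python3 -m pendant '[{"linear":[0,0.0001,0],"twist":[0,0,0],"hand":1},{"linear":[0,0.0002,0],"twist":[0,0,0],"hand":1},{"linear":[0,0.0003,0],"twist":[0,0,0],"hand":1},{"linear":[0,0.0004,0],"twist":[0,0,0],"hand":1},{"linear":[0,0.0005,0],"twist":[0,0,0],"hand":1},{"linear":[0,0.0006,0],"twist":[0,0,0],"hand":1}]'; python3 look.py -195
```

```text
time: 23.05
tcp_pos: [0.4799, -0.1523, 0.0646]
orientation: [-0.005, -0.707, -0.005, 0.707]
contact_force: [-0.2, -0.7, -0.2]
width: 0.0004
t 23.05 caps [(-105.7, 112), (-285.0, 109)] tcp [ 0.4799 -0.1523  0.0646] F [-0.33 -0.23 -1.37]
TROLLEY y mm -195.33
  v over 1.30s: -0.9 mm/s
  v over 2.10s: -1.0 mm/s
  v over 2.90s: -1.3 mm/s
  v over 3.45s: -1.4 mm/s
time: 23.85
tcp_pos: [0.4799, -0.1516, 0.0646]
orientation: [-0.005, -0.707, -0.005, 0.707]
contact_force: [0.0, -0.8, -0.6]
width: 0.0006
t 23.85 caps [(-106.1, 112), (-285.8, 108)] tcp [ 0.4799 -0.1516  0.0646] F [ 0.49 -0.01  0.86]
TROLLEY y mm -195.95
  v over 0.80s: -0.8 mm/s
  v over 2.10s: -0.8 mm/s
  v over 2.90s: -0.9 mm/s
  v over 3.70s: -1.2 mm/s
```

```bash
python3 -m pendant '[{"linear":[0,0.0002,0],"twist":[0,0,0],"hand":1},{"linear":[0,0.0003,0],"twist":[0,0,0],"hand":1},{"linear":[0,0.0004,0],"twist":[0,0,0],"hand":1},{"linear":[0,0.0005,0],"twist":[0,0,0],"hand":1},{"linear":[0,0.0006,0],"twist":[0,0,0],"hand":1}]'; python3 look.py -195;  python3 -m pendant '[{"linear":[0,0.0002,0],"twist":[0,0,0],"hand":1},{"linear":[0,0.0003,0],"twist":[0,0,0],"hand":1},{"linear":[0,0.0004,0],"twist":[0,0,0],"hand":1},{"linear":[0,0.0005,0],"twist":[0,0,0],"hand":1}]'; python3 look.py -195
```

```text
time: 24.52
tcp_pos: [0.4799, -0.151, 0.0646]
orientation: [-0.005, -0.707, -0.005, 0.707]
contact_force: [0.1, 0.2, -0.3]
width: 0.0004
t 24.525 caps [(-106.0, 113), (-285.9, 110)] tcp [ 0.4799 -0.151   0.0646] F [-0.09  0.1   0.28]
TROLLEY y mm -195.93
  v over 0.67s: 0.0 mm/s
  v over 1.47s: -0.4 mm/s
  v over 2.77s: -0.6 mm/s
  v over 3.57s: -0.7 mm/s
time: 25.08
tcp_pos: [0.4799, -0.1505, 0.0646]
orientation: [0.005, 0.707, 0.005, -0.707]
contact_force: [-0.5, 0.8, 0.5]
width: 0.0001
t 25.075 caps [(-106.0, 111), (-285.6, 110)] tcp [ 0.4799 -0.1505  0.0646] F [-0.36 -0.44 -0.17]
TROLLEY y mm -195.77
  v over 0.55s: 0.3 mm/s
  v over 1.22s: 0.1 mm/s
  v over 2.02s: -0.2 mm/s
  v over 3.32s: -0.5 mm/s
```

```bash
python3 -m pendant '[{"linear":[0,0.0002,0],"twist":[0,0,0],"hand":1},{"linear":[0,0.0003,0],"twist":[0,0,0],"hand":1},{"linear":[0,0.0005,0],"twist":[0,0,0],"hand":1},{"linear":[0,0.0006,0],"twist":[0,0,0],"hand":1},{"linear":[0,0.0008,0],"twist":[0,0,0],"hand":1}]'; python3 look.py -195;  python3 -m pendant '[{"linear":[0,0.0002,0],"twist":[0,0,0],"hand":1},{"linear":[0,0.0003,0],"twist":[0,0,0],"hand":1},{"linear":[0,0.0004,0],"twist":[0,0,0],"hand":1},{"linear":[0,0.0004,0],"twist":[0,0,0],"hand":1}]'; python3 look.py -195
```

```text
time: 25.75
tcp_pos: [0.4799, -0.1497, 0.0646]
orientation: [0.005, 0.707, 0.005, -0.707]
contact_force: [-0.0, 0.6, -0.3]
width: 0.0003
t 25.75 caps [(-104.5, 113), (-284.4, 112)] tcp [ 0.4799 -0.1497  0.0646] F [ 1.32  0.25 -0.71]
TROLLEY y mm -194.46
  v over 0.68s: 1.9 mm/s
  v over 1.23s: 1.2 mm/s
  v over 1.90s: 0.8 mm/s
  v over 2.70s: 0.3 mm/s
time: 26.3
tcp_pos: [0.48, -0.1493, 0.0646]
orientation: [0.005, 0.707, 0.005, -0.707]
contact_force: [-0.8, 0.1, 0.1]
width: 0.0004
t 26.3 caps [(-103.8, 113), (-283.5, 112)] tcp [ 0.4799 -0.1493  0.0646] F [0.58 0.4  0.41]
TROLLEY y mm -193.64
  v over 0.55s: 1.5 mm/s
  v over 1.23s: 1.7 mm/s
  v over 1.78s: 1.3 mm/s
  v over 2.45s: 0.9 mm/s
```

```bash
python3 -m pendant '[{"linear":[0,-0.01,0],"twist":[0,0,0],"hand":1},{"linear":[0,-0.025,0],"twist":[0,0,0],"hand":1},{"linear":[0,-0.04,0],"twist":[0,0,0],"hand":1},{"linear":[0,-0.047,0],"twist":[0,0,0],"hand":1},{"linear":[0,-0.048,0],"twist":[0,0,0],"hand":1},{"linear":[0,-0.048,0],"twist":[0,0,0],"hand":1},{"linear":[0,-0.048,0],"twist":[0,0,0],"hand":1},{"linear":[0,-0.048,0],"twist":[0,0,0],"hand":1}]'; python3 look.py -193;python3 -m pendant '[{"linear":[0,0,0],"twist":[0,0,0],"hand":1},{"linear":[0,0,0],"twist":[0,0,0],"hand":1},{"linear":[0,0,0],"twist":[0,0,0],"hand":1},{"linear":[0,0,0],"twist":[0,0,0],"hand":1},{"linear":[0,0,0],"twist":[0,0,0],"hand":1},{"linear":[0,0,0],"twist":[0,0,0],"hand":1},{"linear":[0,0,0],"twist":[0,0,0],"hand":1},{"linear":[0,0,0],"twist":[0,0,0],"hand":1}]'; python3 look.py -193
```

```text
time: 27.35
tcp_pos: [0.4799, -0.197, 0.0646]
orientation: [0.005, 0.707, 0.005, -0.707]
contact_force: [1.1, 0.7, 1.1]
width: 0.0005
t 27.35 caps [(-102.4, 110), (-281.8, 109)] tcp [ 0.4799 -0.197   0.0646] F [ 0.14  0.22 -1.06]
TROLLEY y mm -192.07
  v over 1.05s: 1.5 mm/s
  v over 1.60s: 1.5 mm/s
  v over 2.28s: 1.6 mm/s
  v over 2.83s: 1.4 mm/s
time: 28.4
tcp_pos: [0.4799, -0.1973, 0.0646]
orientation: [-0.005, -0.707, -0.005, 0.707]
contact_force: [0.3, -0.1, -0.3]
width: 0.0005
t 28.4 caps [(-101.4, 113), (-281.1, 112)] tcp [ 0.4799 -0.1973  0.0646] F [ 0.48 -1.03  0.5 ]
TROLLEY y mm -191.27
  v over 1.05s: 0.8 mm/s
  v over 2.10s: 1.1 mm/s
  v over 2.65s: 1.2 mm/s
  v over 3.32s: 1.4 mm/s
```

```bash
python3 - <<'E'
from h import *
c=read_camera('side');cv2.imwrite('pics/side4.png',c['color']);t=read_camera('top');cv2.imwrite('pics/top4.png',t['color'])
a=cv2.imread("pics/top4.png")[130:170,305:355];b=cv2.imread("pics/side4.png")[95:135,240:290]
o=np.hstack([cv2.resize(q,None,fx=8,fy=8,interpolation=cv2.INTER_NEAREST)for q in(a,b)])
cv2.imwrite("pics/z4.png",cv2.convertScaleAbs(o,alpha=1.6))
E
python3 side.py pics/side4.png
```

```text
blue [([278, 105, 9, 9, 72], [282.18, 108.97]), ([261, 114, 10, 10, 86], [265.6, 118.38]), ([242, 124, 11, 11, 102], [247.0, 128.99])]
black [([259, 99, 14, 12, 133], [265.69, 105.04]), ([296, 113, 14, 8, 48], [301.98, 117.65]), ([281, 136, 29, 14, 156], [295.88, 142.53])]
```

View pics/z4.png

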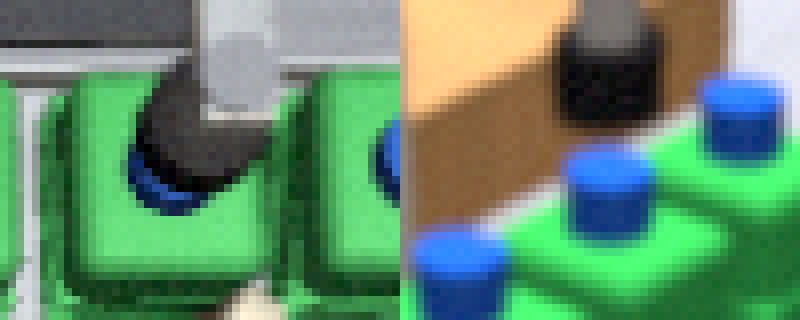

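Both views show the middle cap under the head: in the side view the cap is at u = 265.6 and the head at 265.7. Next I lift the hand straight out, then watch the trolley standing.

```bash
python3 -m pendant '[{"linear":[0,0,0.01],"twist":[0,0,0],"hand":1},{"linear":[0,0,0.03],"twist":[0,0,0],"hand":1},{"linear":[0,0,0.06],"twist":[0,0,0],"hand":1},{"linear":[0,0,0.09],"twist":[0,0,0],"hand":1},{"linear":[0,0,0.12],"twist":[0,0,0],"hand":1},{"linear":[0,0,0.14],"twist":[0,0,0],"hand":1},{"linear":[0,0,0.15],"twist":[0,0,0],"hand":1},{"linear":[-0.02,0,0.15],"twist":[0,0,0],"hand":1},{"linear":[-0.04,0,0.15],"twist":[0,0,0],"hand":1},{"linear":[-0.06,0,0.15],"twist":[0,0,0],"hand":1}]'; python3 look.py -191; for i in 1 2; do python3 -m pendant '[{"linear":[0,0,0],"twist":[0,0,0],"hand":1},{"linear":[0,0,0],"twist":[0,0,0],"hand":1},{"linear":[0,0,0],"twist":[0,0,0],"hand":1},{"linear":[0,0,0],"twist":[0,0,0],"hand":1},{"linear":[0,0,0],"twist":[0,0,0],"hand":1},{"linear":[0,0,0],"twist":[0,0,0],"hand":1},{"linear":[0,0,0],"twist":[0,0,0],"hand":1},{"linear":[0,0,0],"twist":[0,0,0],"hand":1},{"linear":[0,0,0],"twist":[0,0,0],"hand":1},{"linear":[0,0,0],"twist":[0,0,0],"hand":1},{"linear":[0,0,0],"twist":[0,0,0],"hand":1},{"linear":[0,0,0],"twist":[0,0,0],"hand":1}]'; python3 look.py -191; done
```

```text
time: 29.8
tcp_pos: [0.419, -0.197, 0.2142]
orientation: [-0.005, -0.707, -0.006, 0.707]
contact_force: [0.1, 0.6, -0.2]
width: 0.0003
t 29.8 caps [(-101.2, 115), (-281.1, 115)] tcp [ 0.4175 -0.1969  0.2141] F [ 1.27 -0.32 -0.08]
TROLLEY y mm -191.16
  v over 1.40s: 0.1 mm/s
  v over 2.45s: 0.4 mm/s
  v over 3.50s: 0.7 mm/s
  v over 4.05s: 0.8 mm/s
time: 31.35
tcp_pos: [0.4199, -0.1973, 0.2146]
orientation: [-0.005, -0.707, -0.005, 0.707]
contact_force: [0.1, 0.2, -0.1]
width: 0.0007
t 31.35 caps [(-101.3, 114), (-281.1, 114)] tcp [ 0.4199 -0.1973  0.2146] F [ 0.07 -0.65  0.52]
TROLLEY y mm -191.17
  v over 1.55s: -0.0 mm/s
  v over 2.95s: 0.0 mm/s
  v over 4.00s: 0.2 mm/s
  v over 5.05s: 0.5 mm/s
time: 32.9
tcp_pos: [0.4199, -0.1973, 0.2146]
orientation: [-0.005, -0.707, -0.005, 0.707]
contact_force: [0.5, -0.6, 0.7]
width: 0.0006
t 32.9 caps [(-101.2, 115), (-281.1, 115)] tcp [ 0.4199 -0.1973  0.2146] F [-0.21  0.18  0.25]
TROLLEY y mm -191.12
  v over 1.55s: 0.0 mm/s
  v over 3.10s: 0.0 mm/s
  v over 4.50s: 0.0 mm/s
  v over 5.55s: 0.2 mm/s
```

```bash
python3 - <<'E'
from h import *
a=read_camera('side')['color'];b=read_camera('top')['color']
cv2.imwrite('pics/side5.png',a)
cv2.imwrite('pics/z5.png',cv2.resize(np.hstack([a,b]),(800,300),interpolation=cv2.INTER_AREA))
E
python3 side.py pics/side5.png
```

```text
blue [([278, 105, 9, 9, 71], [282.15, 109.03]), ([261, 114, 10, 10, 88], [265.6, 118.51]), ([242, 124, 11, 11, 102], [247.0, 128.99])]
black [([302, 95, 8, 7, 32], [305.34, 98.31]), ([259, 99, 14, 12, 131], [265.76, 105.06]), ([297, 122, 13, 15, 119], [303.71, 128.58])]
```

View pics/z5.png

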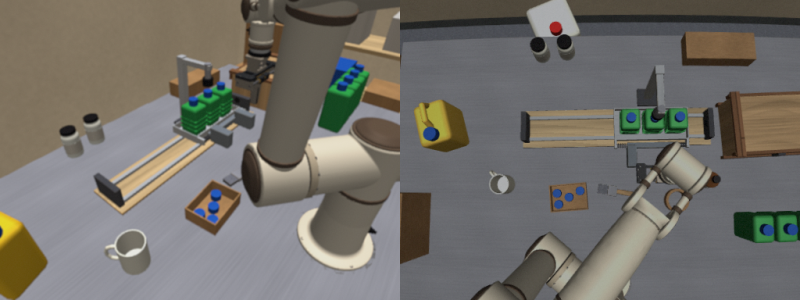

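The hand is clear, the cap is under the head (265.6 against 265.8 px in the side view), and nothing else has moved as far as I can see.

```bash
python3 -c "
from workcell import *
print(finish_job())"
```

```text
the job is handed in; nothing more can be done
None
```

I rolled the trolley to the capping head using only the yoke, braked it there, and handed the job in at about 33 s. The shut fingers stayed between the cheeks, pushing one at a time and never pinching. I then lifted the hand straight out.

**Overshoot:** the trolley did not stop on the first brake. It went about 6 mm past its final position, so I settled it with small nudges in both directions. The top measured speed was about 90 mm/s, and it came no nearer than about 75 mm to the far stop.

**Standing still:** with the hand clear, the trolley read y = -191.16, -191.17 and -191.12 mm over 3.1 s, so it was at rest.

**Position under the head:** in the side view the middle cap is at column 265.6 and the head at 265.8, which is within about 1 mm. My first top-view estimate put the mark at about -194 mm, some 3 mm further on. I put this down to the cap's visible side skewing the measurement. A close-up from the top later agreed with the side view, but a 1–3 mm error is still possible.

**Other objects:** nothing else looks moved in the last pictures, although the arm partly hides the tape, bottle and brush.

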